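# Butternut into the deep braai pot

## Task

Take the butternut from the ledge by its neck and lower it gently into the deep cast-iron pot, holding it until its base is down at the pot's floor; do not drop it in, knock it on the pot or press it down hard. Leave it standing upright in the pot and let go. Leave the pot, the onion and the shallow pan where they are.

Things in the scene. Friction and masses are not known exactly. Their poses are not given: they have to be found in the camera images.
- butternut: Pale tan butternut squash standing upright on its flat base, left or right of the onion; 125 mm tall plus a 12 mm dark stalk, 0.2 to 0.4 kg. Round about its z axis (up): base 50 mm across, bulb 74 mm across 30 mm up, straight cylindrical neck 42 mm across from 78 to 114 mm up (grip it there, near 96 mm). Origin: centre of its base.
- pot: Deep one of two round black cast-iron vessels: open, 200 mm across (190 inside the rim), 120 mm tall, walls 5 mm, flat inner floor about 160 mm across. Two ear loops near the rim, along its x axis, reach 127 mm out. Loose, 3.2 kg. Origin: centre of its underside, z up; inner floor 6 mm, rim 120 mm above it. Butternut base within 20 mm of the floor before release, force on pot under 30 N.
- pan: Bystander: shallow open cast-iron pan of the same black and 200 mm across, but only 35 mm tall, with two ear loops; on the other side of the ledge from the pot. Origin: centre of its underside. Not to be shifted by more than 30 mm.
- onion: Bystander: brown onion, 62 mm across and 62 mm tall, round and without a straight neck, next to the butternut. Origin: centre of its underside. Not to be shifted by more than 30 mm.

How it is judged (in metres and radians):
On the way:
1. the butternut is held between the fingers inside the pot with its base within 25 mm of the pot's inner floor (z of butternut in the frame of pot below 0.031 m and horizontal distance between butternut and pot below 0.07 m and contact force between butternut and the fingers above 1 N), for 0.1 s.
At the end, for the whole second after the job is handed in: The butternut stands on the pot's inner floor (base within 10 mm of it, centre within 70 mm of the pot's axis), upright within 11 degrees, at rest and released; pot, onion and pan are within 30 mm of where they started (z of butternut in the frame of pot between 0 and 0.016 m and horizontal distance between butternut and pot below 0.07 m and angle between butternut's own z axis and vertical below 0.2 rad and linear speed of butternut below 0.03 m/s and angle between pot's own z axis and vertical below 0.1 rad and distance of each of pot, onion, pan from where it was at the start of the episode below 0.03 m); the robot touches nothing.
It fails at once if the butternut is knocked, dropped or pressed against the pot with more than 30 N (contact force between butternut and pot above 30 N).
It fails at once if the pot is shoved more than 30 mm (distance of pot from where it was at the start of the episode above 0.03 m).
It fails at once if the onion is shifted more than 30 mm (distance of onion from where it was at the start of the episode above 0.03 m).
It fails at once if the shallow pan is shifted more than 30 mm (distance of pan from where it was at the start of the episode above 0.03 m).
It also fails if it takes over 38 s, if anything falls off the work surface, if the arm or the gripper's body presses on something with over 40 N, if the wrist force passes 120 N, or if a joint passes its speed limit or range.

## Robot

A 7-joint arm with a two-finger parallel gripper is mounted at the origin on the work surface. World frame = base frame: x ahead of the robot, y to its left, z up, the work surface at z = 0. Lengths are in mm, angles in rad, forces in N, time in s.
With the tool pointing down it reaches from about 400 to 850 mm from the base axis. Payload 10.4 kg.
Tool frame: the origin (TCP) lies at the very end of the fingers, on their centre line; the grasp point (between the pads) lies ctrl.hold_point_z behind it (ctrl.hold_point_z is the distance from the TCP to the grasp point, in mm); z points along the fingers, y is the direction in which the jaws open and shut (so a half turn about z gives the same grasp; the last joint's range is limited). The gripper opens to 87 mm and grips with 3 to 60 N. Pads are 19 mm wide; open, the fingers measure 117 mm over their backs; the gripper's body (75 mm by 190 mm) begins 51 mm behind the grasp point.
Start: joints at [-0.023, 0.332, -0.065, 1.46, 0.022, 1.35, -0.088], TCP at [625.022, 0.018, 222.576] pointing down, gripper open.
Joint ranges: [-2.6, 2.6], [-0.5, 2.12], [-1.47, 1.34], [0.16, 2.42], [-1.27, 4.41], [0.06, 2.06], [-2.6, 2.6]. Speed limits (rad/s): [2.22, 2.22, 2.79, 2.79, 3.14, 3.14, 3.14].

## Interface

Orientations are given as [roll, pitch, yaw] about the fixed x, y, z axes, in that order (R = Rz(yaw) Ry(pitch) Rx(roll)).
In Python, from cell import ctrl gives the robot as it stands.
- The arm moves only by the shell command python3 -m inch 'ROWS' [OPENING] [FORCE]. ROWS is JSON, a list that holds one entry, the list of rows, each a list of 4 numbers: the shift along the world's x, y, z in units of 0.1 m (1.0 is 0.1 m), then the turn about the world's z in units of 90 degrees (1.0 is 90 degrees). In form: [[[dx, dy, dz, turn], ...]]. A call has 1 to 5 rows; each row is the pose to reach, as a shift and turn from the pose measured when the call began; what a row does not reach only later rows make up. A row lasts 1/12 s, in which the tool goes at most 41.7 mm and 7.16 degrees, less where a joint would pass 70% of its speed; a pose out of reach is approached as far as the arm can. A call with a number of a shift or a turn outside -1 to 1 is refused whole. A call with a gripper value outside its range is refused whole. OPENING is the opening, from -1 (shut) to 1 (fully open), set as the call begins (- or left out, the last holds). The fingers move at their own pace and stop on an object; FORCE is the grip in N (left out, the last holds). Time passes only in rows, so rows that repeat a pose let the fingers close. It gives the time, the measured TCP pose, the force and the opening at its end, in the units of the state.
- ctrl.observe(): the state, without advancing time (a new reading comes with each control period).
- ctrl.capture(name): name is "scene" or "side" or "wrist"; returns a dict with "img" (400x640x3 uint8, red, green, blue), "z_map" (400x640 float32, mm along the optical axis (not along the pixel's ray), 0 where there is no reading), "intrinsics" (3x3 intrinsics, pixels), "R" (3x3) and "t" (3): a world point X has camera coordinates R X + t; the wrist camera has in their place "hand_eye" (4x4, takes a point from camera to tool coordinates, whose origin is the TCP and whose axes are the flange's). Camera axes: x right, y down, z forward; pixel columns grow to the right and rows downward; lengths in mm; the calibration is good to about 2 mm. The wrist camera is an equidistant fisheye: a pixel r from the principal point sees the ray r / f radians off the axis. A picture is of the moment at which its call begins: read the wrist's pose just before it.
- ctrl.close_job(): hands the job in, once; it reports no verdict.
The state is a dict: "time_s": time; "qpos": joint angles; "qd": joint speeds; "tau": joint torques, N m; "tcp_pos": TCP position; "eef_rot": TCP orientation; "ft_force": force on the tool from outside, world axes, zero at the start; "wrist_torque": the same for the moment, N m; "finger_gap": opening from 0.0 (shut) to 1.0 (fully open).
Only numpy, scipy, OpenCV 4.12 (cv2) and the standard library are available. Lean on these libraries where they do the work, as an engineer would, in place of code of your own. Each camera call takes 0.05 s, during which the arm holds its last target.

## Working session

There is one attempt and no reset: what is moved stays moved. The work goes in short steps, Python scripts to look and compute and a shell command to move; the robot and the scene stay as the last step left them, time stands still between calls to the robot, and variables do not carry over. Pictures are saved under pics/ and viewed, and the job is handed in when it is done.

```bash
mkdir -p pics; ls
python3 - <<'E'
from cell import ctrl
import cv2,pickle
s=ctrl.observe(); print(s); print(ctrl.hold_point_z)
d={}
for n in ("scene","side"):
    c=ctrl.capture(n); d[n]=c
    cv2.imwrite(f"pics/{n}0.png",c["img"][:,:,::-1]); print(c["intrinsics"],c["R"],c["t"])
pickle.dump(d,open("cap0.pkl","wb"))
E
```

```text
pics
{'time_s': 0.0, 'qpos': array([-0.02257867,  0.33286154, -0.0646882 ,  1.46093067,  0.02159065,
        1.3499043 , -0.08852305]), 'qd': array([-3.86223314e-04,  1.47637602e-03,  5.42958654e-04, -1.36567548e-03,
        1.18196103e-03, -6.84098040e-05, -2.11536398e-03]), 'tau': array([-1.20520472e-04, -6.23245955e+01,  2.44190963e-02, -3.89891267e+01,
       -6.13984605e-02,  3.97891912e-02,  1.87085252e-04]), 'tcp_pos': array([ 6.24615262e+02, -2.31226512e-02,  2.21765445e+02]), 'eef_rot': array([-3.14018510e+00,  6.03384088e-05,  1.57075955e+00]), 'ft_force': array([ 1.06751611, -0.16588604, -0.0848636 ]), 'wrist_torque': array([ 0.00133736, -0.070792  , -0.01460145]), 'finger_gap': 1.0033167337243745}
18.700000000000003
[[385.27132265   0.         312.13887999]
 [  0.         385.27132265 195.21419409]
 [  0.           0.           1.        ]] [[-0.15954417  0.98694107  0.02220332]
 [ 0.61199323  0.11652983 -0.78223084]
 [-0.77460309 -0.11121209 -0.62259291]] [  67.25821978 -279.91404081 1396.48381209]
[[386.18130472   0.         324.21720723]
 [  0.         386.18130472 203.51464476]
 [  0.           0.           1.        ]] [[ 0.84235563 -0.5384853  -0.02169263]
 [-0.32885999 -0.48171517 -0.81228172]
 [ 0.4269521   0.69136392 -0.58286176]] [-449.30297048  220.79659313  635.54079499]
```

View pics/scene0.png

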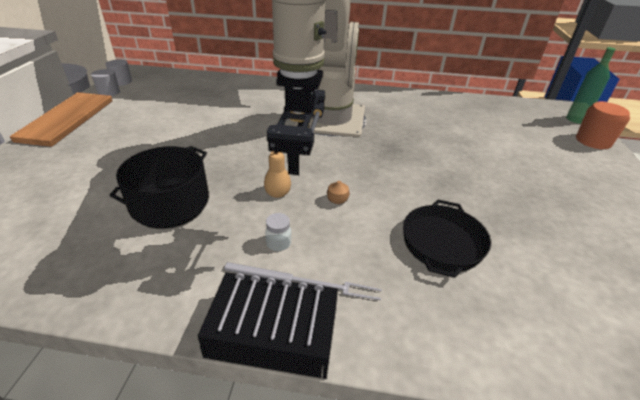

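View pics/side0.png

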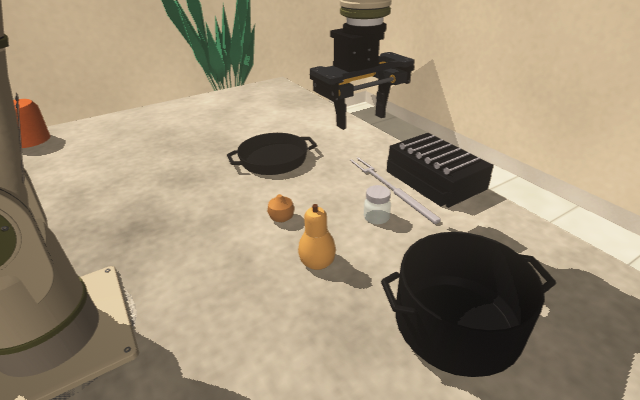

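The scene view shows the pot at (165,187), the butternut at (277,175), the onion at (338,193), the pan at (446,238) and a jar at (278,233). In the side view the butternut neck is at (316,220) and the pot at (470,300). Next I measure positions from the depth maps.

```bash
cat > h.py <<'E'
import numpy as np
from scipy.optimize import least_squares
def cloud(c):
    K=c["intrinsics"];z=c["z_map"].astype(float)
    v,u=np.indices(z.shape)
    P=np.stack([(u-K[0,2])/K[0,0]*z,(v-K[1,2])/K[1,1]*z,z],-1)
    X=(P-c["t"])@c["R"]
    X[z<=0]=np.nan
    return X
def circ(p,r=None):
    if r is None:
        f=lambda q:np.hypot(p[:,0]-q[0],p[:,1]-q[1])-q[2]; x0=[*p[:,:2].mean(0),40]
    else:
        f=lambda q:np.hypot(p[:,0]-q[0],p[:,1]-q[1])-r; x0=p[:,:2].mean(0)
    return least_squares(f,x0,loss="soft_l1",f_scale=2)
E
python3 - <<'E'
import pickle,numpy as np
from h import *
d=pickle.load(open("cap0.pkl","rb"))
for n in d:
    c=d[n];X=cloud(c).reshape(-1,3);I=c["img"].reshape(-1,3).astype(int)
    ok=np.isfinite(X[:,0])
    tan=(I[:,0]-I[:,2]>60)&ok
    # table height
    m=ok&(abs(X[:,0]-550)<200)&(abs(X[:,1])<300)&(abs(X[:,2])<15); print(n,"table",np.median(X[m,2]))
    roi={"scene":[(255,150,300,200),(325,178,352,205)],"side":[(295,200,340,272),(264,192,297,224)]}[n]
    U=np.tile(np.arange(640),400);V=np.repeat(np.arange(400),640)
    for (a,b,e,f),nm in zip(roi,("nut","onion")):
        mm=tan&(U>=a)&(U<=e)&(V>=b)&(V<=f)&(X[:,2]>8)
        p=X[mm]; print(nm,len(p),p.min(0).round(),p.max(0).round())
        if nm=="nut":
            for lo,hi,r in((80,112,21),(22,38,37)):
                q=p[(p[:,2]>lo)&(p[:,2]<hi)]; s=circ(q,r); print(lo,len(q),s.x.round(1),np.sqrt(np.mean(s.fun**2)).round(2))
        else:
            q=p[(p[:,2]>22)&(p[:,2]<40)]; print(circ(q,31).x.round(1))
    # dark
    dk=ok&(I.max(1)<70)
    roi={"scene":[(105,140,215,230),(400,200,495,275)],"side":[(380,225,560,380),(225,130,320,176)]}[n]
    for (a,b,e,f),nm,h in zip(roi,("pot","pan"),(120,35)):
        mm=ok&(U>=a)&(U<=e)&(V>=b)&(V<=f)&(X[:,2]>h-8)&(X[:,2]<h+8)
        p=X[mm]; s=circ(p); print(nm,len(p),s.x.round(1),np.percentile(p[:,2],[5,50,95]).round(1),p.min(0).round(),p.max(0).round())
E
```

```text
scene table -1.1481097436716354
nut 665 [ 448. -110.   22.] [712. -11. 292.]
80 123 [457.8 -89.3] 1.28
22 88 [457.6 -90. ] 1.31
onion 212 [446.  51.  25.] [491. 102.  63.]
[459.7  75.1]
pot 693 [ 568.2 -345.5   96.9] [112.5 117.3 120. ] [ 466. -447.  112.] [ 668. -246.  121.]
pan 981 [576.5 338.2  97.6] [27.6 31.1 34.4] [449. 240.  27.] [701. 437.  37.]
side table 0.2428629956567802
nut 1650 [ 422. -128.   10.] [486. -66. 137.]
80 301 [459.4 -90.1] 0.77
22 219 [459.9 -89.6] 0.82
onion 545 [434.  41.  10.] [490.  99.  64.]
[466.   75.6]
pot 2140 [ 565.3 -349.1   96.9] [112.7 118.9 121. ] [ 467. -448.  112.] [ 667. -249.  122.]
pan 642 [574.  335.3  97.4] [27.5 31.8 35.8] [447. 235.  27.] [700. 437.  37.]
```

Butternut at (459,-90), pot centre at (567,-347), onion at (463,75), pan at (575,337). The jaws open along x, which is clear there. Moving above the butternut.

```bash
python3 -m inch '[[[-0.3,-0.16,0,0],[-0.6,-0.33,0,0],[-0.83,-0.45,0,0],[-0.83,-0.45,0,0],[-0.83,-0.45,0,0]]]' 1 15; python3 -m inch '[[[-0.3,-0.16,0,0],[-0.6,-0.33,0,0],[-0.82,-0.45,0,0],[-0.82,-0.45,0,0],[-0.82,-0.45,0,0]]]'
```

```text
time_s: 0.52
tcp_pos: [540.9, -45.9, 222.0]
eef_rot: [-3.141, 0.0, 1.569]
ft_force: [0.4, 0.0, 0.0]
finger_gap: 1.005
time_s: 0.93
tcp_pos: [458.9, -91.0, 222.3]
eef_rot: [-3.141, 0.0, 1.568]
ft_force: [0.3, 0.4, 1.2]
finger_gap: 0.999
```

Run:
```python
from cell import ctrl
import cv2,numpy as np
from h import *
from scipy.spatial.transform import Rotation as Rn
s=ctrl.observe()
c=ctrl.capture("wrist"); cv2.imwrite("pics/w1.png",c["img"][:,:,::-1])
K=c["intrinsics"];z=c["z_map"].astype(float);v,u=np.indices(z.shape)
dx=u-K[0,2];dy=v-K[1,2];r=np.hypot(dx,dy)+1e-9;th=r/K[0,0]
t=np.tan(th);P=np.stack([dx/r*t*z,dy/r*t*z,z,np.ones_like(z)],-1)@c["hand_eye"].T
R=Rn.from_euler("xyz",s["eef_rot"]).as_matrix()
X=P[...,:3]@R.T+s["tcp_pos"]; np.save("w1.npy",X)
I=c["img"].astype(int)
m=(z>0)&(th<1.3)&(I[...,0]-I[...,2]>50)&(abs(X[...,0]-459)<60)&(abs(X[...,1]+90)<60)&(X[...,2]>8)&(X[...,2]<150)
p=X[m];print(c["hand_eye"],len(p),p.min(0),p.max(0))
for lo,hi,rr in((80,112,21),(24,36,37)):
    q=p[(p[:,2]>lo)&(p[:,2]<hi)]
    if len(q)>5:S=circ(q,rr);print(len(q),S.x,np.sqrt(np.mean(S.fun**2)))
```

```text
[[-9.41811477e-04 -9.61829167e-01 -2.73648982e-01  7.46847391e+01]
 [ 9.99999530e-01 -8.42650473e-04 -4.79903961e-04  2.79266004e-02]
 [ 2.30995183e-04 -2.73649306e-01  9.61829509e-01 -1.62418882e+02]
 [ 0.00000000e+00  0.00000000e+00  0.00000000e+00  1.00000000e+00]] 3249 [ 422.9510083  -108.64919057   28.77864552] [492.51619167 -52.61709406 137.81359883]
217 [458.04064451 -89.84684726] 0.3522221109553513
81 [457.98985623 -90.44748931] 0.5389752217527106
```

View pics/w1.png

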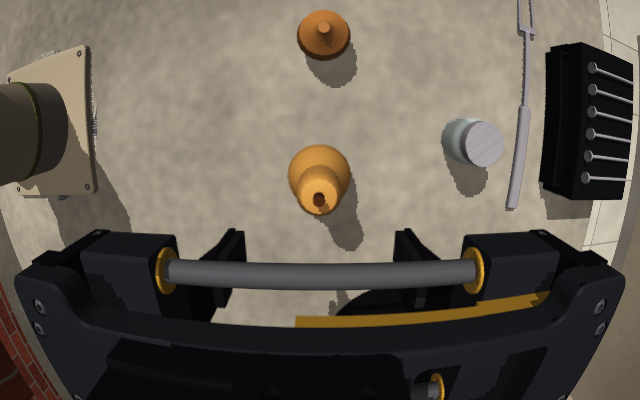

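The wrist view shows the butternut at (319,185), centred between the fingers at (230,260) and (408,260), with no obstacle beside it. It gives (458,-90), which matches the other cameras. Descending.

```bash
python3 -m inch '[[[0,0.01,-0.25,0],[0,0.01,-0.5,0],[0,0.01,-0.7,0],[0,0.01,-0.8,0],[0,0.01,-0.8,0]]]'; python3 -m inch '[[[0,0,-0.2,0],[0,0,-0.4,0],[0,0,-0.58,0],[0,0,-0.63,0],[0,0,-0.63,0]]]'
```

```text
time_s: 1.4
tcp_pos: [459.0, -88.3, 140.0]
eef_rot: [-3.137, -0.001, 1.571]
ft_force: [0.2, -0.1, -0.3]
finger_gap: 0.997
time_s: 1.82
tcp_pos: [459.1, -88.0, 76.8]
eef_rot: [-3.136, -0.001, 1.572]
ft_force: [0.6, -0.3, 1.2]
finger_gap: 0.997
```

```bash
python3 -m inch '[[[0,-0.02,0,0],[0,-0.02,0,0],[0,-0.02,0,0],[0,-0.02,0,0],[0,-0.02,0,0]]]' -1 25;python3 -m inch '[[[0,0,0,0],[0,0,0,0],[0,0,0,0],[0,0,0,0],[0,0,0,0]]]'; python3 -m inch '[[[0,0,0,0],[0,0,0,0],[0,0,0,0]]]'
```

```text
time_s: 2.23
tcp_pos: [459.5, -90.0, 77.4]
eef_rot: [-3.137, -0.001, 1.572]
ft_force: [0.4, 1.2, 0.1]
finger_gap: 0.708
time_s: 2.65
tcp_pos: [459.3, -90.0, 77.5]
eef_rot: [-3.136, -0.001, 1.572]
ft_force: [-2.9, -0.0, 3.6]
finger_gap: 0.476
time_s: 2.9
tcp_pos: [459.2, -90.0, 77.5]
eef_rot: [-3.136, -0.001, 1.572]
ft_force: [-2.0, 0.2, 2.7]
finger_gap: 0.476
```

Gripped: opening 0.476 is 41.4 mm, which matches the neck. Lifting.

```bash
python3 -m inch '[[[0,0,0.05,0],[0,0,0.15,0],[0,0,0.3,0],[0,0,0.45,0],[0,0,0.5,0]]]';python3 -m inch '[[[0,0,0.15,0],[0,0,0.35,0],[0,0,0.55,0],[0,0,0.7,0],[0,0,0.75,0]]]'; python3 -m inch '[[[0,0,0.15,0],[0,0,0.3,0],[0,0,0.45,0],[0,0,0.5,0],[0,0,0.5,0]]]'
python3 - <<'E'
from cell import ctrl
import cv2
cv2.imwrite("pics/side2.png",ctrl.capture("side")["img"][:,:,::-1])
print(ctrl.observe()["ft_force"])
E
```

```text
time_s: 3.32
tcp_pos: [460.4, -90.1, 130.0]
eef_rot: [-3.139, -0.0, 1.572]
ft_force: [0.5, -0.0, -3.6]
finger_gap: 0.478
time_s: 3.73
tcp_pos: [461.4, -90.2, 207.3]
eef_rot: [3.14, -0.0, 1.572]
ft_force: [0.5, 0.3, -3.3]
finger_gap: 0.477
time_s: 4.15
tcp_pos: [461.8, -90.3, 257.8]
eef_rot: [3.139, 0.0, 1.572]
ft_force: [-0.4, 0.0, -3.4]
finger_gap: 0.48
[ 0.59660331 -0.34815154 -4.60428803]
```

View pics/side2.png

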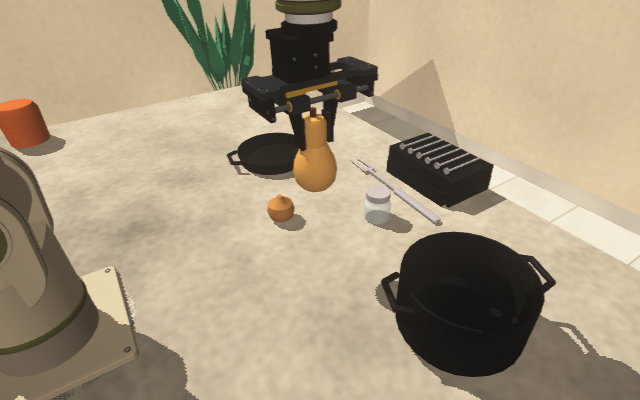

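The butternut hangs upright in the fingers at (315,155), with its base near z = 180. Pot and onion are unmoved. Carrying it over the pot with smooth ramps.

```bash
python3 -m inch '[[[0.03,-0.08,0,0],[0.09,-0.22,0,0],[0.17,-0.42,0,0],[0.27,-0.65,0,0],[0.35,-0.86,0,0]]]';python3 -m inch '[[[0.1,-0.24,0,0],[0.2,-0.48,0,0],[0.28,-0.69,0,0],[0.34,-0.82,0,0],[0.35,-0.86,0,0]]]'; python3 -m inch '[[[0.09,-0.21,0,0],[0.18,-0.43,0,0],[0.26,-0.64,0,0],[0.32,-0.78,0,0],[0.34,-0.83,0,0]]]'
```

```text
time_s: 4.62
tcp_pos: [496.3, -178.0, 255.3]
eef_rot: [-3.141, 0.0, 1.572]
ft_force: [0.1, 0.8, -3.3]
finger_gap: 0.476
time_s: 5.03
tcp_pos: [530.8, -267.1, 253.2]
eef_rot: [-3.138, 0.001, 1.569]
ft_force: [-0.2, -0.4, -2.8]
finger_gap: 0.475
time_s: 5.45
tcp_pos: [564.3, -352.2, 251.4]
eef_rot: [-3.136, 0.001, 1.567]
ft_force: [-0.4, -0.4, -3.4]
finger_gap: 0.474
```

```bash
python3 -m inch '[[[0.02,0.04,0,0],[0.02,0.04,0,0]]]'
python3 - <<'E'
from cell import ctrl
import cv2,numpy as np
from h import *
print(ctrl.observe()["tcp_pos"])
for n in("side","scene"):
    c=ctrl.capture(n);I=c["img"].astype(int);cv2.imwrite(f"pics/{n}3.png",c["img"][:,:,::-1])
    X=cloud(c)
    m=np.isfinite(X[...,0])&(I[...,0]-I[...,2]>50)&(abs(X[...,0]-567)<60)&(abs(X[...,1]+347)<60)&(X[...,2]>125)
    p=X[m];print(n,len(p),p.min(0).round(),p.max(0).round())
    if len(p)>50:
        b=p[:,2].max()-137
        q=p[(p[:,2]>b+22)&(p[:,2]<b+38)];print("bulb",circ(q,37).x)
        q=p[(p[:,2]>b+80)&(p[:,2]<b+112)];print("neck",circ(q,21).x)
    a=(np.isfinite(X[...,0]))&(np.hypot(X[...,0]-567,X[...,1]+347)<106)&(X[...,2]>112)&(X[...,2]<126)
    print("pot",circ(X[a]).x)
E
```

```text
time_s: 5.62
tcp_pos: [566.4, -346.5, 250.1]
eef_rot: [-3.134, -0.001, 1.568]
ft_force: [0.4, 0.4, -3.8]
finger_gap: 0.476
[ 566.40560669 -346.54212675  250.13823446]
side 3797 [ 508. -389.  174.] [ 597. -311.  480.]h.py:14: RuntimeWarning: Mean of empty slice.
  f=lambda q:np.hypot(p[:,0]-q[0],p[:,1]-q[1])-r; x0=p[:,:2].mean(0)
  ret = um.true_divide(
Traceback (most recent call last):
  File "h.py", line 15, in circ
    return least_squares(f,x0,loss="soft_l1",f_scale=2)
ValueError: Initial guess is outside of provided bounds
```

View pics/side3.png

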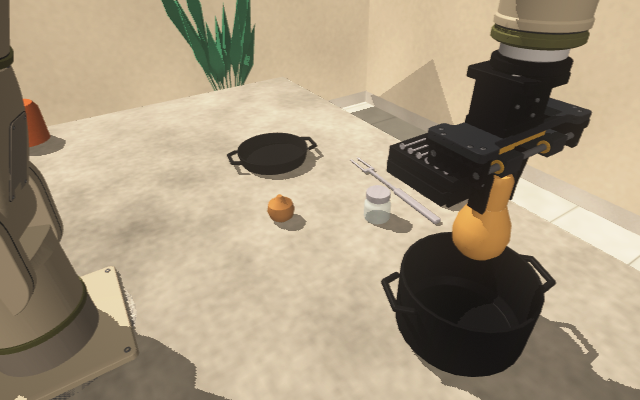

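The butternut at (483,225) hangs above the pot opening. The crop also picked up gripper points, so I'm redoing it with a height bound.

Run:
```python
from cell import ctrl
import cv2,numpy as np
from h import *
for n in("side","scene"):
    c=ctrl.capture(n);I=c["img"].astype(int);cv2.imwrite(f"pics/{n}4.png",c["img"][:,:,::-1])
    s=ctrl.observe()["tcp_pos"];X=cloud(c);b=s[2]-77.5
    m=np.isfinite(X[...,0])&(I[...,0]-I[...,2]>50)&(abs(X[...,0]-567)<50)&(abs(X[...,1]+347)<50)&(X[...,2]>125)&(X[...,2]<b+140)
    p=X[m];print(n,s,len(p),p.min(0).round(),p.max(0).round())
    for lo,hi,r in((22,38,37),(80,112,21)):
        q=p[(p[:,2]>b+lo)&(p[:,2]<b+hi)]
        if len(q)>20:
            S=circ(q,r);print(lo,len(q),S.x,np.sqrt(np.mean(S.fun**2)))
    a=(np.isfinite(X[...,0]))&(np.hypot(X[...,0]-567,X[...,1]+347)<106)&(X[...,2]>112)&(X[...,2]<126)
    print("pot",circ(X[a]).x)
```

```text
side [ 566.46662404 -346.42699389  251.0521269 ] 3260 [ 529. -384.  173.] [ 589. -314.  304.]
22 553 [ 567.58150185 -345.99727364] 0.7856356508313874
80 464 [ 567.42410688 -346.2493462 ] 0.8495204557847414
pot [ 565.11577694 -349.21510126   96.7358297 ]
scene [ 566.44312438 -346.74387836  251.37575712] 1134 [ 545. -369.  185.] [ 604. -308.  299.]
22 214 [ 565.14293905 -346.15946655] 1.2799968793454486
80 167 [ 586.16393834 -311.681842  ] 3.00752537803908
pot [ 568.38431813 -345.38130319   96.95033103]
```

View pics/scene4.png

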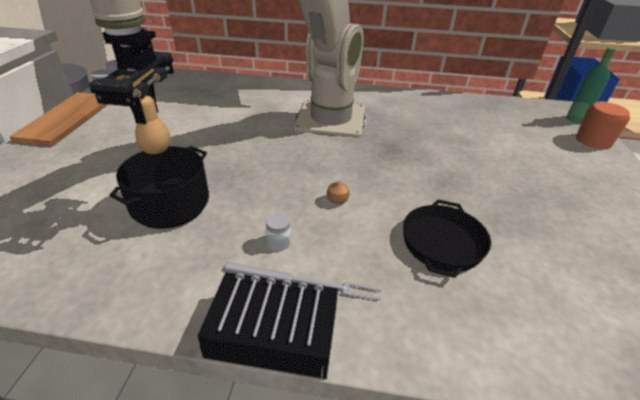

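The butternut at (153,135) is upright and within a few mm of the pot axis. The bulb and neck centres agree in the side view. The scene-view neck fit went wrong (3 mm residual), probably because of the board or gripper in the background. Lowering.

```bash
python3 -m inch '[[[0,0,-0.08,0],[0,0,-0.25,0],[0,0,-0.45,0],[0,0,-0.6,0],[0,0,-0.65,0]]]';python3 -m inch '[[[0,0,-0.15,0],[0,0,-0.32,0],[0,0,-0.47,0],[0,0,-0.57,0],[0,0,-0.6,0]]]'; python3 -m inch '[[[0,0,-0.05,0],[0,0,-0.1,0],[0,0,-0.15,0],[0,0,-0.19,0],[0,0,-0.2,0]]]'
```

```text
time_s: 6.18
tcp_pos: [565.3, -345.4, 183.3]
eef_rot: [-3.133, -0.002, 1.569]
ft_force: [-0.7, 0.4, -3.8]
finger_gap: 0.478
time_s: 6.6
tcp_pos: [564.6, -344.7, 121.8]
eef_rot: [-3.131, -0.003, 1.569]
ft_force: [-0.9, 0.9, -3.2]
finger_gap: 0.476
time_s: 7.02
tcp_pos: [564.5, -344.6, 101.2]
eef_rot: [-3.13, -0.003, 1.57]
ft_force: [-0.2, 0.3, -3.9]
finger_gap: 0.477
```

Base is now about 18 mm above the floor. I'll go down in small steps and watch the force.

```bash
python3 -m inch '[[[0.01,-0.01,-0.03,0],[0.02,-0.02,-0.06,0],[0.02,-0.02,-0.09,0],[0.02,-0.02,-0.11,0],[0.02,-0.02,-0.12,0]]]';python3 -m inch '[[[0,0,-0.01,0],[0,0,-0.02,0],[0,0,-0.02,0]]]';python3 -m inch '[[[0,0,-0.01,0],[0,0,-0.015,0],[0,0,-0.015,0]]]'
```

```text
time_s: 7.43
tcp_pos: [566.4, -346.5, 88.7]
eef_rot: [-3.13, -0.003, 1.569]
ft_force: [0.8, 0.2, -4.1]
finger_gap: 0.475
time_s: 7.68
tcp_pos: [566.3, -346.4, 86.6]
eef_rot: [-3.13, -0.003, 1.57]
ft_force: [-0.3, 0.1, -4.4]
finger_gap: 0.477
time_s: 7.93
tcp_pos: [566.3, -346.4, 85.0]
eef_rot: [-3.13, -0.004, 1.57]
ft_force: [0.5, -0.1, -3.3]
finger_gap: 0.476
```

```bash
python3 -m inch '[[[0,0,-0.01,0],[0,0,-0.01,0],[0,0,-0.01,0]]]';python3 -m inch '[[[0,0,-0.01,0],[0,0,-0.01,0],[0,0,-0.01,0]]]'
```

```text
time_s: 8.18
tcp_pos: [566.3, -346.4, 83.9]
eef_rot: [-3.13, -0.004, 1.57]
ft_force: [-0.0, 0.3, -3.8]
finger_gap: 0.479
time_s: 8.43
tcp_pos: [566.4, -346.6, 83.8]
eef_rot: [-3.13, -0.003, 1.569]
ft_force: [-3.0, 1.3, 5.5]
finger_gap: 0.469
```

Contact: Fz went from -4 to +5.5 N, a gentle touch at z = 83.8, as expected. Relax the push and open.

```bash
python3 -m inch '[[[0,0,0.003,0],[0,0,0.003,0]]]';python3 -m inch '[[[0,0,0,0],[0,0,0,0],[0,0,0,0],[0,0,0,0],[0,0,0,0]]]' 1;python3 -m inch '[[[0,0,0,0],[0,0,0,0],[0,0,0,0],[0,0,0,0],[0,0,0,0]]]'
```

```text
time_s: 8.6
tcp_pos: [566.4, -346.6, 83.9]
eef_rot: [-3.13, -0.003, 1.569]
ft_force: [-0.4, 0.5, -3.6]
finger_gap: 0.477
time_s: 9.02
tcp_pos: [566.6, -346.7, 84.0]
eef_rot: [-3.131, -0.003, 1.569]
ft_force: [0.2, -0.4, -0.9]
finger_gap: 0.772
time_s: 9.43
tcp_pos: [566.6, -346.7, 84.0]
eef_rot: [-3.131, -0.003, 1.569]
ft_force: [-0.4, 0.6, -0.3]
finger_gap: 0.989
```

```bash
python3 -m inch '[[[0,0,0.1,0],[0,0,0.25,0],[0,0,0.45,0],[0,0,0.65,0],[0,0,0.8,0]]]';python3 -m inch '[[[0,0,0.25,0],[0,0,0.5,0],[0,0,0.75,0],[0,0,0.9,0],[0,0,1,0]]]'; python3 -m inch '[[[-0.2,0.3,0,0],[-0.4,0.6,0,0],[-0.5,0.8,0,0],[-0.6,0.9,0,0],[-0.6,0.9,0,0]]]'
python3 - <<'E'
from cell import ctrl
import cv2,numpy as np
from h import *
for n in("side","scene"):
    c=ctrl.capture(n);I=c["img"].astype(int);cv2.imwrite(f"pics/{n}5.png",c["img"][:,:,::-1])
    X=cloud(c);ok=np.isfinite(X[...,0]);tan=ok&(I[...,0]-I[...,2]>50)
    m=tan&(abs(X[...,0]-567)<70)&(abs(X[...,1]+347)<70)&(X[...,2]>10)&(X[...,2]<160)
    p=X[m];print(n,len(p),p.min(0).round(),p.max(0).round())
    for lo,hi,r in((28,44,37),(86,118,21)):
        q=p[(p[:,2]>lo)&(p[:,2]<hi)]
        if len(q)>20:
            S=circ(q,r);print(lo,len(q),S.x.round(1),np.sqrt(np.mean(S.fun**2)).round(2))
    for nm,cx,cy,h in(("pot",567,-347,120),("pan",575,337,35)):
        a=ok&(np.hypot(X[...,0]-cx,X[...,1]-cy)>88)&(np.hypot(X[...,0]-cx,X[...,1]-cy)<108)&(abs(X[...,2]-h)<8)
        print(nm,circ(X[a]).x.round(1))
    a=tan&(np.hypot(X[...,0]-463,X[...,1]-75)<60)&(X[...,2]>22)&(X[...,2]<40); print("onion",circ(X[a],31).x.round(1))
print(ctrl.observe())
E
```

```text
time_s: 9.85
tcp_pos: [567.0, -347.0, 166.8]
eef_rot: [-3.132, -0.002, 1.569]
ft_force: [-0.2, -0.6, 0.0]
finger_gap: 0.997
time_s: 10.27
tcp_pos: [567.4, -347.4, 270.1]
eef_rot: [-3.136, -0.0, 1.569]
ft_force: [-0.4, 0.2, -0.3]
finger_gap: 1.002
time_s: 10.68
tcp_pos: [506.5, -255.0, 270.8]
eef_rot: [-3.136, -0.001, 1.572]
ft_force: [0.9, -0.5, 0.3]
finger_gap: 0.999
side 2204 [ 529. -383.   13.] [ 632. -278.  144.]
28 67 [ 568.1 -345.6] 11.67
86 457 [ 566.2 -346.6] 0.64
pot [ 565.2 -349.1   96.8]
pan [574.3 335.2  96.4]
onion [465.6  75.8]
scene 538 [ 544. -371.   57.] [ 632. -278.  136.]
86 196 [ 564.9 -345.6] 1.24
pot [ 568.3 -345.5   96.9]
pan [576.1 338.2  96.4]
onion [461.2  74.2]
{'time_s': 10.7833, 'qpos': array([ 0.26595906,  0.18721444,  0.14170203,  1.54376574, -0.024582  ,
        1.41765973,  0.40781657]), 'qd': array([ 0.01204451,  0.02757411,  0.01057687, -0.02057354,  0.0014746 ,
       -0.0024584 ,  0.00466939]), 'tau': array([ -0.87492602, -53.25458407,   0.84708123, -38.79903316,
        -0.10984216,   0.19887803,  -0.07590608]), 'tcp_pos': array([ 507.3766558 , -257.44024955,  270.46055874]), 'eef_rot': array([-3.13605802e+00, -1.96972854e-04,  1.56951398e+00]), 'ft_force': array([-0.09702139,  0.03335444, -0.36689843]), 'wrist_torque': array([-0.03789359,  0.0408757 ,  0.01584124]), 'finger_gap': 0.9991730218721442}
```

View pics/side5.png

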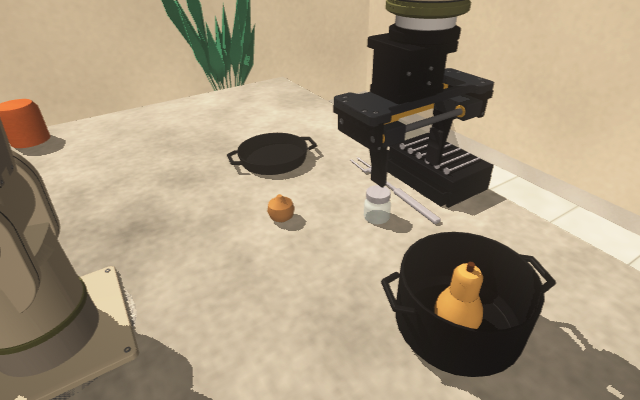

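View pics/scene5.png

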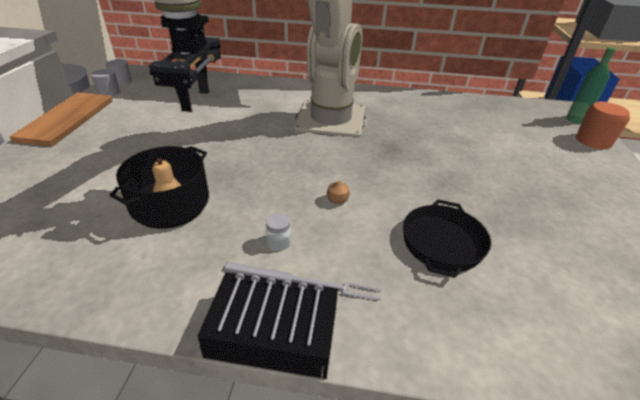

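The butternut stands upright in the pot, at (465,295) in the side view and (163,178) in the scene view. Its top is at z ≈ 144, as expected with the base on the floor at about 6. The bystanders are unmoved and the arm is clear. A short settle, then hand in.

```bash
python3 -m inch '[[[0,0,0,0],[0,0,0,0],[0,0,0,0],[0,0,0,0]]]'; python3 -c "
from cell import ctrl
print(ctrl.close_job())"
```

```text
time_s: 11.12
tcp_pos: [507.5, -257.9, 270.1]
eef_rot: [-3.135, -0.0, 1.569]
ft_force: [0.1, -0.2, -0.6]
finger_gap: 1.003
the job is handed in; nothing more can be done
None
```

The butternut is standing in the deep pot, let go, and I handed the job in at about 11 s. I gripped it by the neck at 25 N and carried it over the rim. I then lowered it in small steps until the wrist force rose by about 9 N at the height where its base should meet the floor. After easing off that push I opened the fingers and backed the arm clear.

**Last checks:**
- **Butternut:** it looks upright in both views. Its neck is within about 3 mm of the pot's axis. The top is at z ≈ 144 mm in the side view, which fits the base resting on the floor.
- **Pot, onion and pan:** all within about 2 mm of where they started, which is camera error.
- **Robot:** it touches nothing, and the wrist force is close to zero.

**Checks that failed or disagreed:**
- The final fit of the bulb was unusable (residual about 12 mm) because the pot wall hides most of it. Uprightness therefore rests on the pictures and the neck and top positions, not on a measured tilt.
- In the scene view the butternut's top read 136 mm, with its stalk probably not picked up.
- One earlier scene-view neck fit, taken over the pot, was thrown off by its background and I discarded it.
- The scene and side cameras disagree by about 3–4 mm on the pot's position.

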